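# Check a peeler's blade under the reading lens

### The arm

A 6-joint arm with a two-finger parallel gripper is mounted at the origin on a cart in front of the work surface, level with it; the furniture and walls round the work are solid. World frame = base frame: x ahead of the robot, y to its left, z up, the work surface at z = 0. Lengths are in mm, angles in degrees, forces in N, time in s.
With the tool pointing down it reaches from about 375 to 975 mm from the base axis. Payload 3.8 kg.
Tool frame: the origin (TCP) lies at the very end of the fingers, on their centre line; the grasp point (between the pads) lies 19 mm behind it; z points along the fingers, y is the line along which they close (so a half turn about z gives the same grasp; the last joint's range is limited). The gripper opens to 85 mm and grips with 20 to 120 N. Pads are 22 mm wide; open, the fingers measure 114 mm over their backs; the gripper's body (76 mm by 85 mm) begins 54 mm behind the grasp point. The pads swing forward as they close: fully open they stand 13 mm farther back than shut.
Start: joints at [65.094, 15.12, 91.902, -0, 72.978, -2.114], TCP at [261.486, 622.288, 231.28] pointing down, gripper open.
Joint ranges: [-150.88, 150.88], [-54.13, 125.18], [17.81, 147.31], [-75.09, 255.09], [0, 152.58], [-146.25, 146.25]. Speed limits (degrees/s): [147.25, 147.25, 180, 180, 180, 180].

### API

Orientations are given as a 3x3 rotation matrix whose columns are the frame's x, y, z axes.
In Python, from station import manip, eyes, ticket gives the robot as it stands. The module is installed in compiled form; this text tells all that it offers.
- The arm moves only by the tool arm_command, never from a script. Its argument "series" is a list of rows, each an object of numbers: "tx", "ty", "tz": the shift along the world's x, y, z as a fraction of full scale; "wx", "wy", "wz": the turn, a rotation vector about the world's x, y, z as a fraction of full scale; "fingers": the closure in counts, from 0 (fully open) to 255 (shut). In form: [{"tx": .., "ty": .., "tz": .., "wx": .., "wy": .., "wz": .., "fingers": ..}, ...]. A call has 1 to 20 rows; each row is the pose to reach, as a shift and turn from the pose commanded when the call began; what a row does not reach only later rows make up. Full scale, the value 1, is 0.6 m for a shift and 0.5 rad for a turn. A row lasts 1/12 s, in which the tool goes at most 41.7 mm and 7.16 degrees, less where a joint would pass 70% of its speed; a pose out of reach is approached as far as the arm can. A call with a number of a shift or a turn outside -1 to 1 is refused whole. A call with a gripper value outside its range is refused whole. The fingers move at their own pace and stop on an object; the grip force is fixed at half the most. Time passes only in rows, so rows that repeat a pose let the fingers close. It gives the time, the measured TCP pose, the force, the opening and the grip force at its end, in the units of the state.
- manip.get_obs(): the state, without advancing time (a new reading comes with each control period).
- eyes.read_camera(name): name is "scene" or "top"; returns a dict with "img" (384x512x3 uint8, red, green, blue), "fov_y" (degrees; the focal length in pixels is half the picture's height over the tangent of half this angle, whatever the lens; pixels are square), "cx", "cy" (the principal point, pixels), "position" and "orientation" of the camera in the world. Camera axes: x right, y up, looking along -z (the intrinsics and any distortion apply to the point x, -y, -z); pixel columns grow to the right and rows downward; lengths in mm; the calibration is good to about 2 mm. A picture is of the moment at which its call begins. There is no depth.
- ticket.hand_in(): hands the job in; it is judged then, once.
The state is a dict: "time": time; "joint_positions": joint angles; "dq": joint speeds; "joint_efforts": joint torques, N m; "ee_pos": TCP position; "eef_rot": TCP orientation; "ft_force": force on the tool from outside, world axes, zero at the start; "torque": the same for the moment, N m; "width": finger opening in mm; "grip_force": force on a finger pad.
Only numpy, scipy, OpenCV 4.12 (cv2) and the standard library are available. Lean on these libraries where they do the work, as an engineer would, in place of code of your own. Each camera call takes 0.05 s, during which the arm holds its last target. There are 200 camera calls.

### The job

Let's check the peeler's blade for nicks. Lay the peeler flat in the two rests of the inspection stand, blade over the white field, let go of it, then pick up the reading lens and hold it level with its centre straight above the middle of the blade, at the height the red pointer is set to. Finish like that, still holding the lens steady in the air and touching nothing with it; do not bang or press the peeler hard into its rests, shift the red pointer, or disturb the mug, the spice jar or the tin.

Things in the scene. Friction and masses are not known exactly. Their poses are not given: they have to be found in the camera images.
- stand: Inspection stand, fixed: pale wooden base 235 x 150 mm, top 12 mm above the worktop. Origin at worktop level under the line of its two tool rests; +x runs along that line to the blade end (about to the robot's right), +y across, away from the robot, z up. White viewing field 64 x 78 mm round x = 70, y = 0 mm. Steel column 10 mm thick at x = 100, y = 75 mm, 200 mm high with its black ball.
- seat (a point): On the stand's rest line, 26 mm above the worktop, axes as the stand's: the laid peeler's origin belongs here (its rounded underside settles it 4 mm lower), its x along this x. Two black U rests 10 mm thick: handle notch 34 mm wide at x = -66 mm, blade notch 24 mm wide at x = 29 mm from here; notch floors at this height, flared cheeks up to 22 mm higher, 85 mm free between the rests for fingers.
- focus_mark (a point): Tip of the red pointer on the stand's column: its height above the worktop (125 to 160 mm, different each time) is the height for the centre of the glass. Seen from above it stays 60 mm beside the blade's middle, clear of a centred lens. Held on the column by friction; leave it as set.
- peeler: Vegetable peeler lying on the worktop, 170 x 25 x 18 mm, 80 g: green handle from x = -85 to +20 mm (24 mm wide, 17 mm high), slim metal blade end from x = +15 to +85 mm (14 mm wide, 6 mm high). Origin under the middle of its length, x to the blade tip, z up. Good grip about x = -20 mm across its width.
- peeler_blade (a point): Middle of the peeler's blade, on top, 54 mm ahead of its origin. Axes as the peeler's.
- loupe: Reading lens lying flat on the worktop, 182 mm long, 90 g: steel rim 76 mm across and 14 mm thick with clear glass, white handle with black end 92 mm long, 18 mm wide, 20 mm high. Origin under the middle of its length, x to the lens end, z up at right angles to the glass.
- loupe_lens (a point): Centre of the glass, 52 mm ahead of the reading lens's origin and 7 mm above its underside.
- loupe_grip (a point): Middle of the handle where the reading lens balances, 26 mm behind its origin (78 mm from the centre of the glass) and 10 mm above its underside; the handle is 18 mm wide here.
- mug: White mug with yellow stripes, 86 mm across, 101 mm high, handle at its own -y side, origin under its middle; bystander.
- spice: Spice jar with a yellow lid, 42 mm across, 96 mm high, origin under its middle; bystander.
- tin: Flat round tin, 86 mm across, 40 mm high, origin under its middle; bystander.
There are look-alikes about, which are no part of the job. Leave any purple look-alike of the loupe alone.

How it is judged (in metres and radians):
On the way, in this order (a step that is already met when the one before it is completed fails the run):
1. the peeler lies flat in both rests, blade over the white field, let go (x of peeler_blade in the frame of seat between 0.034 and 0.069 m and y of peeler_blade in the frame of seat between -0.008 and 0.008 m and z of peeler in the frame of seat between -0.01 and 0.006 m and angle between the x axis of peeler and the x axis of stand, either way round below 0.1 rad and angle between peeler's own z axis and vertical below 0.15 rad and contact force between peeler and the fingers below 0.1 N and linear speed of peeler below 0.02 m/s), for 0.2 s.
2. the lens is held level and still above the blade at the pointer's height (horizontal distance between loupe_lens and peeler_blade below 0.015 m and z of loupe_lens in the frame of focus_mark between -0.007 and 0.007 m and angle between loupe's own z axis and vertical below 0.1 rad and contact force between loupe and the fingers above 0.5 N and linear speed of loupe below 0.03 m/s), for 0.5 s.
At the end, for the whole second after the job is handed in: Peeler still in both rests, untouched (blade within 20 mm back, 15 mm on, 8 mm across, 0.1 rad of the rest line); lens held by the fingers alone, still, within 0.1 rad of level, 15 mm sideways of the blade's middle and 7 mm of the pointer tip's height, touching neither stand nor peeler (all of step 1 and all of step 2 and contact force between peeler and the arm below 0.1 N and angular speed of loupe below 0.2 rad/s and contact force between loupe and stand below 0.1 N and contact force between loupe and peeler below 0.1 N); the arm keeps its last pose, push and grip.
It fails at once if the red pointer is shifted (over 3 mm) (distance of focus_mark from where it was at the start of the episode above 0.003 m).
It fails at once if the peeler is banged or pressed hard into the stand (over 40 N) (contact force between peeler and stand above 40 N).
It fails at once if the mug, the spice jar or the tin is moved over 25 mm or tipped over 0.3 rad (distance of any of mug, spice, tin from where it was at the start of the episode above 0.025 m or angle between any of mug, spice, tin's own z axis and vertical above 0.3 rad).
It also fails if it takes over 54 s, if anything falls off the work surface, if the arm or the gripper's body presses on something with over 40 N, if the wrist force passes 120 N, or if a joint passes its speed limit or range.

## Working session

There is one attempt and no reset: what is moved stays moved. The work goes in short steps, Python scripts to look and compute and a tool call to move; the robot and the scene stay as the last step left them, time stands still between calls to the robot, and variables do not carry over. Pictures are saved under pics/ and viewed, at most 10 in all, crops included, and the job is handed in when it is done.

Besides the shell and the picture viewer there is one more tool, called after "Call:" as a command line: name --argument value ..., lists and objects as JSON in quotes. arm_command: Moves the arm, as the interface text tells. Shift numbers are shares of 0.6 m and turn numbers shares of 0.5 rad, none past 1 either way. Its arguments: {"type":"object","properties":{"series":{"type":"array","items":{"type":"object","properties":{"tx":{"type":"number","minimum":-1,"maximum":1},"ty":{"type":"number","minimum":-1,"maximum":1},"tz":{"type":"number","minimum":-1,"maximum":1},"wx":{"type":"number","minimum":-1,"maximum":1},"wy":{"type":"number","minimum":-1,"maximum":1},"wz":{"type":"number","minimum":-1,"maximum":1},"fingers":{"type":"number"}}}}},"required":["series"]}

```bash
mkdir -p pics
cat > h.py <<'E'
import numpy as np, cv2, pickle
from station import manip, eyes, ticket
def cam(n,f=None):
    c=eyes.read_camera(n)
    if f:
        cv2.imwrite('pics/'+f,c['img'][:,:,::-1]); pickle.dump(c,open('pics/'+f+'.pkl','wb'))
    return c
def load(f): return pickle.load(open('pics/'+f+'.pkl','rb'))
def F(c): return c['img'].shape[0]/2/np.tan(np.radians(c['fov_y'])/2)
def ray(c,u,v):
    d=np.array([(u-c['cx'])/F(c),-(v-c['cy'])/F(c),-1]); return np.array(c['position']),np.array(c['orientation'])@d
def at(c,u,v,z):
    o,d=ray(c,u,v); return o+d*(z-o[2])/d[2]
def proj(c,p):
    q=np.array(c['orientation']).T@(np.array(p)-np.array(c['position'])); return c['cx']+F(c)*q[0]/-q[2], c['cy']-F(c)*q[1]/-q[2]
E
python3 - <<'E'
from h import *
for n in('scene','top'):
    c=cam(n,n+'0.png'); print({k:v for k,v in c.items() if k!='img'})
a=load('scene0.png')['img'];b=load('top0.png')['img']
print(manip.get_obs())
E
```

```text
{'fov_y': 47.690877765938545, 'cx': 249.42164283490686, 'cy': 190.88584308091384, 'position': array([-484.05625222, 1132.80667942,  776.68716669]), 'orientation': array([[-0.71739933,  0.29937365, -0.62905773],
       [-0.69650185, -0.32758572,  0.63841426],
       [-0.01494592,  0.89613783,  0.44352407]])}
{'fov_y': 45.11528030796983, 'cx': 259.5830183883346, 'cy': 187.00117963435258, 'position': array([ 312.66718552,  140.45438414, 1333.55049342]), 'orientation': array([[-0.02737739,  0.99007846, -0.13782278],
       [-0.99960531, -0.02798439, -0.00246806],
       [-0.00630046,  0.13770081,  0.99045383]])}
{'time': 0.1, 'joint_positions': array([ 6.50939849e+01,  1.51672980e+01,  9.19751419e+01, -9.01407285e-04,
        7.29775470e+01, -2.11383889e+00]), 'dq': array([ 0.07193386, -0.03724783, -0.16270227, -0.10856381, -0.03520354,
       -0.07315783]), 'joint_efforts': array([-2.94217489e-04, -5.16711009e+01, -3.68587053e+01, -9.76624119e-05,
        6.19971353e-03,  1.43084418e-05]), 'ee_pos': array([261.20573859, 621.67900628, 230.04150136]), 'eef_rot': array([[-9.21917822e-01,  3.87384533e-01, -8.68273697e-04],
       [ 3.87385501e-01,  9.21915854e-01, -1.90574261e-03],
       [ 6.22200753e-05, -2.09329472e-03, -9.99997807e-01]]), 'ft_force': array([0.51701115, 0.59122747, 0.56551358]), 'torque': array([ 0.03925644,  0.00475124, -0.00014545]), 'grip_force': 0.0, 'width': 85.61350283634481}
```

View pics/top0.png

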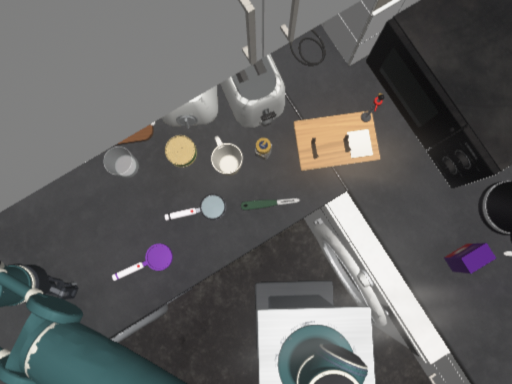

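View pics/scene0.png

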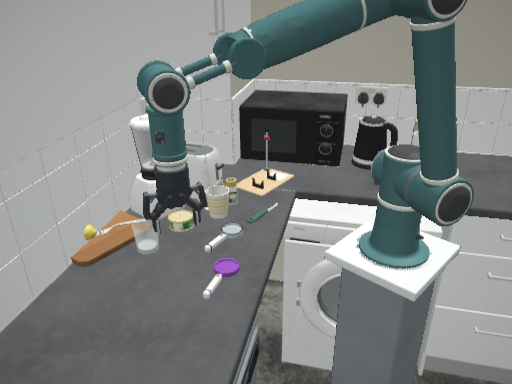

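Top view: the peeler (green handle) lies near (270,203) and the clear-glass loupe at (195,208). A purple look-alike sits at (145,262) and is to be left alone. The stand is at (337,141), the pointer near (378,100), the mug at (226,157), the spice jar at (263,147) and the tin at (181,151).

Run:
```python
from h import *
c=load('top0.png'); 
cv2.imwrite('pics/top0c.png',cv2.resize(c['img'][85:225,155:395,::-1],None,fx=3.3,fy=3.3,interpolation=cv2.INTER_CUBIC))
c=load('scene0.png'); 
cv2.imwrite('pics/scene0c.png',cv2.resize(c['img'][125:255,200:310,::-1],None,fx=4.5,fy=4.5,interpolation=cv2.INTER_CUBIC))
```

```text
(no output)
```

View pics/top0c.png

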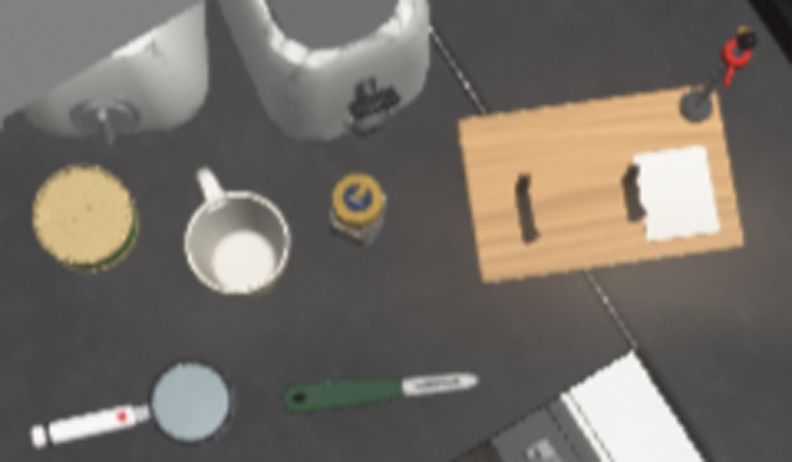

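View pics/scene0c.png

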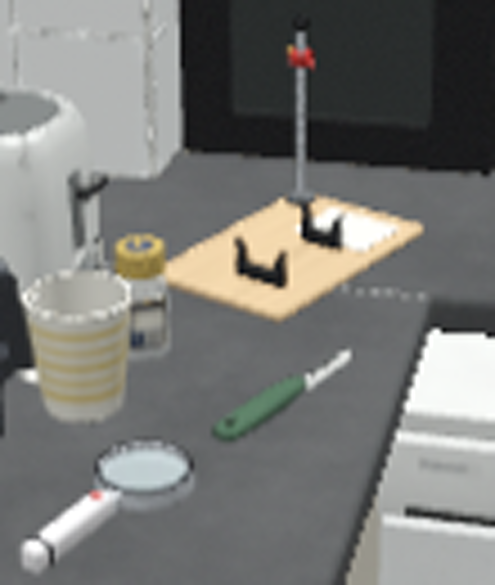

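Run:
```python
from h import *
c=load('top0.png'); s=load('scene0.png')
T=lambda x,y,z: at(c,155+(x+.5)/3.3-.5,85+(y+.5)/3.3-.5,z)
S=lambda x,y,z: at(s,200+(x+.5)/4.5-.5,125+(y+.5)/4.5-.5,z)
P=[T(*q,12) for q in((459,119),(713,87),(744,243),(484,282))]
o=sum(P)/4; ex=(P[1]+P[2]-P[0]-P[3]); print('base sizes',np.linalg.norm(ex)/2,np.linalg.norm(P[0]+P[1]-P[2]-P[3])/2,'centre',o,'yaw',np.degrees(np.arctan2(ex[1],ex[0])))
W=[T(*q,12) for q in((635,156),(704,146),(718,233),(648,241))]
w=sum(W)/4;print('white',w,np.linalg.norm(W[1]-W[0]),np.linalg.norm(W[0]-W[3]),(w-o))
for n,a,b,z in(('peeler',(285,397),(478,380),6),('loupe',(33,437),(230,394),10)):
    A,B=T(*a,z),T(*b,z);d=B-A;print(n,A,B,(A+B)/2,np.linalg.norm(d),np.degrees(np.arctan2(d[1],d[0])))
print('lens',T(191,401,9)); print('rim l/r/t/b',T(151,401,9),T(230,401,9),T(191,361,9),T(191,441,9))
print('rests',T(523,178,48),T(531,238,48),T(631,170,48),T(637,218,48), 'rest mid',T(527,208,30),T(634,195,30))
print('mug',T(238,242,101),'spice',T(358,200,96),'tin',T(85,216,40))
print('scene peeler',S(218,433,6),S(350,353,4))
b1=cv2.resize(c['img'][88:125,355:400,::-1],None,fx=9,fy=9,interpolation=cv2.INTER_CUBIC)
b2=cv2.resize(s['img'][125:175,250:290,::-1],None,fx=9,fy=9,interpolation=cv2.INTER_CUBIC)
h=max(b1.shape[0],b2.shape[0]);pad=lambda b:np.pad(b,((0,h-b.shape[0]),(0,0),(0,0)))
cv2.imwrite('pics/ptr.png',np.hstack([pad(b1),pad(b2)]));print(b1.shape,b2.shape)
```

```text
base sizes 230.4944360088626 146.40138377086677 centre [629.41977696 -84.91632135  12.        ] yaw -83.63112723427689
white [ 616.88617912 -151.7301445    12.        ] 62.162023267467426 77.50953544114373 [-12.53359783 -66.81382315   0.        ]
peeler [446.63683243 198.74212759   6.        ] [456.83894846  29.58187451   6.        ] [451.73789044 114.16200105   6.        ] 169.46762048757893 -86.54865134384467
loupe [417.4575272 418.3832536  10.       ] [450.20328643 246.46589929  10.        ] [433.83040682 332.42457645  10.        ] 175.0081754085769 -79.21583190135567
lens [445.12800888 280.67260203   9.        ]
rim l/r/t/b [446.10539722 315.57952422   9.        ] [444.17536756 246.64950707   9.        ] [480.28145378 280.20309827   9.        ] [410.2286698  281.13871199   9.        ]
rests [626.36462934 -12.58587164  48.        ] [573.46217252 -17.15790371  48.        ] [ 630.73770473 -106.00164618   48.        ] [ 588.34723252 -108.90598745   48.        ] rest mid [603.86074484 -17.05318109  30.        ] [ 612.75913255 -110.88063055   30.        ]
mug [566.27072037 230.46700429 101.        ] spice [599.92738532 130.65597487  96.        ] tin [605.57618637 367.14661808  40.        ]
scene peeler [447.42577737 196.8019704    6.        ] [461.22139693  23.64738103   4.        ]
(333, 405, 3) (450, 360, 3)
```

View pics/ptr.png

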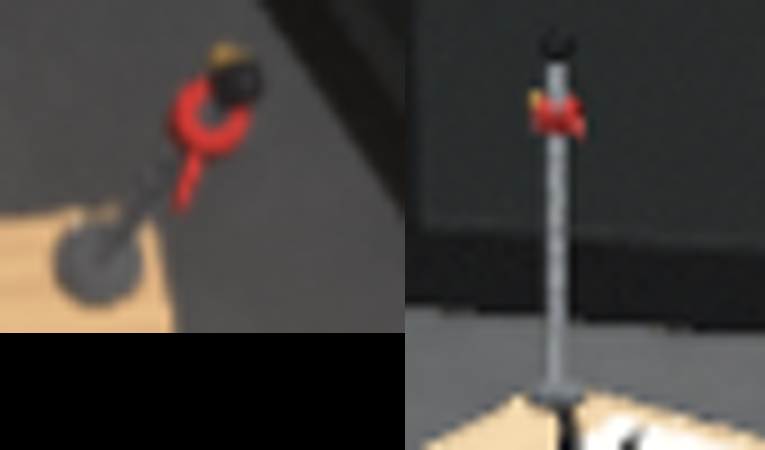

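Run:
```python
from h import *
c=load('top0.png'); s=load('scene0.png')
def tri(u1,u2):
    o1,d1=ray(c,*u1);o2,d2=ray(s,*u2)
    t=np.linalg.lstsq(np.c_[d1,-d2],o2-o1,rcond=None)[0];a,b=o1+t[0]*d1,o2+t[1]*d2
    return (a+b)/2,np.linalg.norm(a-b)
g=lambda x,y:(355+(x+.5)/9-.5,88+(y+.5)/9-.5); k=lambda x,y:(250+(x+.5-405)/9-.5,125+(y+.5)/9-.5)
print('tip',tri(g(181,210),k(580,132))); print('ring',tri(g(210,118),k(557,115))); print('ball',tri(g(236,80),k(557,42)))
print('base of col',at(c,*g(98,262),14))
a=np.radians(-84.2);e=np.array([np.cos(a),np.sin(a)]);n=np.array([-e[1],e[0]]);O=np.array([610,-82.2]);print('col pred',O+100*e+75*n,'blade',O+54*e,'60 beside blade',O+54*e+60*n)
```

```text
tip (array([ 669.74619682, -162.57097871,  159.98752438]), np.float64(2.8023621071711484))
ring (array([ 696.32431856, -173.81725169,  159.29652674]), np.float64(0.05796915167313566))
ball (array([ 695.1338606 , -172.13827897,  196.01212124]), np.float64(0.3680504968289747))
base of col [ 696.20419651 -173.1189206    14.        ]
col pred [ 694.72168288 -174.10884859] blade [ 615.45704005 -135.92355828] 60 beside blade [ 675.14988258 -129.86018045]
```

Call:
arm_command --series '[{"tx":0.1575,"ty":-0.407,"tz":-0.068,"wz":-1,"fingers":0},{"tx":0.1575,"ty":-0.407,"tz":-0.068,"wz":-1,"fingers":0},{"tx":0.1575,"ty":-0.407,"tz":-0.068,"wz":-1,"fingers":0},{"tx":0.1575,"ty":-0.407,"tz":-0.068,"wz":-1,"fingers":0},{"tx":0.1575,"ty":-0.407,"tz":-0.068,"wz":-1,"fingers":0},{"tx":0.1575,"ty":-0.407,"tz":-0.068,"wz":-1,"fingers":0},{"tx":0.1575,"ty":-0.407,"tz":-0.068,"wz":-1,"fingers":0}]'

```text
invalid input at $.series[0]: expected keys tx, ty, tz, wx, wy, wz, fingers
```

Call:
arm_command --series '[{"tx":0.1575,"ty":-0.407,"tz":-0.068,"wz":-1,"fingers":0},{"tx":0.1575,"ty":-0.407,"tz":-0.068,"wz":-1,"fingers":0},{"tx":0.1575,"ty":-0.407,"tz":-0.068,"wz":-1,"fingers":0},{"tx":0.1575,"ty":-0.407,"tz":-0.068,"wz":-1,"fingers":0},{"tx":0.1575,"ty":-0.407,"tz":-0.068,"wz":-1,"fingers":0},{"tx":0.1575,"ty":-0.407,"tz":-0.068,"wz":-1,"fingers":0},{"tx":0.1575,"ty":-0.407,"tz":-0.068,"wz":-1,"fingers":0},{"tx":0.1575,"ty":-0.407,"tz":-0.068,"wz":-1,"fingers":0}]'

```text
invalid input at $.series[0]: expected keys tx, ty, tz, wx, wy, wz, fingers
```

Call:
arm_command --series '[{"wz":-0.206,"fingers":60},{"wz":-0.206,"fingers":60},{"wz":-0.206,"fingers":60},{"wz":-0.206,"fingers":60},{"wz":-0.206,"fingers":60},{"wz":-0.206,"fingers":60}]'

```text
invalid input at $.series[0]: expected keys tx, ty, tz, wx, wy, wz, fingers
```

Call:
arm_command --series '[{"tx":0.1575,"ty":-0.407,"tz":-0.068,"wx":0,"wy":0,"wz":-1,"fingers":0},{"tx":0.1575,"ty":-0.407,"tz":-0.068,"wx":0,"wy":0,"wz":-1,"fingers":0},{"tx":0.1575,"ty":-0.407,"tz":-0.068,"wx":0,"wy":0,"wz":-1,"fingers":0},{"tx":0.1575,"ty":-0.407,"tz":-0.068,"wx":0,"wy":0,"wz":-1,"fingers":0},{"tx":0.1575,"ty":-0.407,"tz":-0.068,"wx":0,"wy":0,"wz":-1,"fingers":0},{"tx":0.1575,"ty":-0.407,"tz":-0.068,"wx":0,"wy":0,"wz":-1,"fingers":0},{"tx":0.1575,"ty":-0.407,"tz":-0.068,"wx":0,"wy":0,"wz":-1,"fingers":0}]'

```text
time: 0.68
ee_pos: [356.0, 373.0, 188.6]
eef_rot: [[-0.622, 0.783, -0.002], [0.783, 0.622, -0.004], [-0.002, -0.004, -1.0]]
ft_force: [-0.3, 0.2, 0.4]
width: 85.4
grip_force: 0.0
```

Call:
arm_command --series '[{"tx":0.1575,"ty":-0.407,"tz":-0.068,"wx":0,"wy":0,"wz":-1,"fingers":0},{"tx":0.1575,"ty":-0.407,"tz":-0.068,"wx":0,"wy":0,"wz":-1,"fingers":0},{"tx":0.1575,"ty":-0.407,"tz":-0.068,"wx":0,"wy":0,"wz":-1,"fingers":0},{"tx":0.1575,"ty":-0.407,"tz":-0.068,"wx":0,"wy":0,"wz":-1,"fingers":0},{"tx":0.1575,"ty":-0.407,"tz":-0.068,"wx":0,"wy":0,"wz":-1,"fingers":0},{"tx":0.1575,"ty":-0.407,"tz":-0.068,"wx":0,"wy":0,"wz":-1,"fingers":0},{"tx":0.1575,"ty":-0.407,"tz":-0.068,"wx":0,"wy":0,"wz":-1,"fingers":0},{"tx":0.1575,"ty":-0.407,"tz":-0.068,"wx":0,"wy":0,"wz":-1,"fingers":0}]'

```text
time: 1.35
ee_pos: [450.6, 130.5, 148.6]
eef_rot: [[-0.168, 0.986, -0.002], [0.986, 0.168, -0.001], [-0.001, -0.002, -1.0]]
ft_force: [-0.2, 0.3, -0.7]
width: 85.4
grip_force: 0.0
```

Call:
arm_command --series '[{"tx":0,"ty":0,"tz":0,"wx":0,"wy":0,"wz":-0.206,"fingers":60},{"tx":0,"ty":0,"tz":0,"wx":0,"wy":0,"wz":-0.206,"fingers":60},{"tx":0,"ty":0,"tz":0,"wx":0,"wy":0,"wz":-0.206,"fingers":60},{"tx":0,"ty":0,"tz":0,"wx":0,"wy":0,"wz":-0.206,"fingers":60},{"tx":0,"ty":0,"tz":0,"wx":0,"wy":0,"wz":-0.206,"fingers":60}]'

```text
time: 1.77
ee_pos: [450.2, 134.7, 149.7]
eef_rot: [[-0.073, 0.997, 0.0], [0.997, 0.073, 0.0], [0.0, 0.0, -1.0]]
ft_force: [0.1, 0.2, 0.7]
width: 65.4
grip_force: 0.0
```

Run:
```python
from h import *
s=cam('scene','s1.png');t=cam('top','t1.png')
a=cv2.resize(s['img'][120:240,200:330,::-1],None,fx=4,fy=4,interpolation=cv2.INTER_CUBIC)
b=cv2.resize(t['img'][150:240,220:310,::-1],None,fx=3,fy=3,interpolation=cv2.INTER_CUBIC)
b=np.pad(b,((0,a.shape[0]-b.shape[0]),(0,0),(0,0)))
cv2.imwrite('pics/m1.png',np.hstack([a,b]))
o=manip.get_obs();print(o['ee_pos'],o['eef_rot'][:,1],o['ft_force'],o['width'])
print(proj(s,o['ee_pos']),proj(t,o['ee_pos']))
```

```text
[450.32032735 134.48930326 149.74771318] [9.97410148e-01 7.19235181e-02 7.11078536e-05] [-0.15485632  0.0402705   0.72864647] 65.83194642911236
(np.float64(259.35647562112524), np.float64(177.89963472080055)) (np.float64(263.32765343770427), np.float64(197.3033865677086))
```

View pics/m1.png

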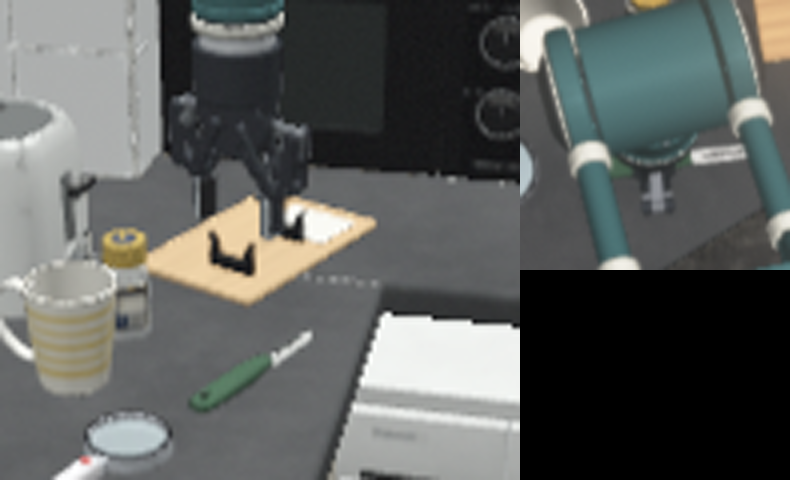

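The crop shows the gripper over the peeler handle. The peeler's butt is at (200,402) and its tip at (308,337), so I'm descending to grasp it.

Call:
arm_command --series '[{"tx":0.001,"ty":-0.003,"tz":-0.05,"wx":0,"wy":0,"wz":0,"fingers":60},{"tx":0.001,"ty":-0.003,"tz":-0.11,"wx":0,"wy":0,"wz":0,"fingers":60},{"tx":0.001,"ty":-0.003,"tz":-0.16,"wx":0,"wy":0,"wz":0,"fingers":60},{"tx":0.001,"ty":-0.003,"tz":-0.2,"wx":0,"wy":0,"wz":0,"fingers":60},{"tx":0.001,"ty":-0.003,"tz":-0.225,"wx":0,"wy":0,"wz":0,"fingers":60},{"tx":0.001,"ty":-0.003,"tz":-0.24,"wx":0,"wy":0,"wz":0,"fingers":60},{"tx":0.001,"ty":-0.003,"tz":-0.244,"wx":0,"wy":0,"wz":0,"fingers":60},{"tx":0.001,"ty":-0.003,"tz":-0.244,"wx":0,"wy":0,"wz":0,"fingers":60},{"tx":0.001,"ty":-0.003,"tz":-0.244,"wx":0,"wy":0,"wz":0,"fingers":255},{"tx":0.001,"ty":-0.003,"tz":-0.244,"wx":0,"wy":0,"wz":0,"fingers":255},{"tx":0.001,"ty":-0.003,"tz":-0.244,"wx":0,"wy":0,"wz":0,"fingers":255},{"tx":0.001,"ty":-0.003,"tz":-0.244,"wx":0,"wy":0,"wz":0,"fingers":255},{"tx":0.001,"ty":-0.003,"tz":-0.244,"wx":0,"wy":0,"wz":0,"fingers":255},{"tx":0.001,"ty":-0.003,"tz":-0.244,"wx":0,"wy":0,"wz":0,"fingers":255},{"tx":0.001,"ty":-0.003,"tz":-0.244,"wx":0,"wy":0,"wz":0,"fingers":255},{"tx":0.001,"ty":-0.003,"tz":-0.244,"wx":0,"wy":0,"wz":0,"fingers":255},{"tx":0.001,"ty":-0.003,"tz":-0.244,"wx":0,"wy":0,"wz":0,"fingers":255},{"tx":0.001,"ty":-0.003,"tz":-0.244,"wx":0,"wy":0,"wz":0,"fingers":255}]'

```text
time: 3.37
ee_pos: [452.3, 132.3, 4.7]
eef_rot: [[-0.07, 0.998, 0.002], [0.998, 0.07, 0.001], [0.0, 0.002, -1.0]]
ft_force: [-1.5, -0.2, 5.8]
width: 20.0
grip_force: 58.3
```

Call:
arm_command --series '[{"tx":0,"ty":0,"tz":0.05,"wx":0,"wy":0,"wz":0,"fingers":255},{"tx":0,"ty":0,"tz":0.11,"wx":0,"wy":0,"wz":0,"fingers":255},{"tx":0,"ty":0,"tz":0.17,"wx":0,"wy":0,"wz":0,"fingers":255},{"tx":0.03,"ty":-0.04,"tz":0.195,"wx":0,"wy":0,"wz":0,"fingers":255},{"tx":0.06,"ty":-0.08,"tz":0.195,"wx":0,"wy":0,"wz":0.02,"fingers":255},{"tx":0.1,"ty":-0.12,"tz":0.195,"wx":0,"wy":0,"wz":0.04,"fingers":255},{"tx":0.13,"ty":-0.16,"tz":0.195,"wx":0,"wy":0,"wz":0.063,"fingers":255},{"tx":0.165,"ty":-0.2,"tz":0.195,"wx":0,"wy":0,"wz":0.063,"fingers":255},{"tx":0.195,"ty":-0.24,"tz":0.195,"wx":0,"wy":0,"wz":0.063,"fingers":255},{"tx":0.225,"ty":-0.28,"tz":0.195,"wx":0,"wy":0,"wz":0.063,"fingers":255},{"tx":0.25,"ty":-0.305,"tz":0.195,"wx":0,"wy":0,"wz":0.063,"fingers":255},{"tx":0.261,"ty":-0.32,"tz":0.195,"wx":0,"wy":0,"wz":0.063,"fingers":255},{"tx":0.261,"ty":-0.32,"tz":0.195,"wx":0,"wy":0,"wz":0.063,"fingers":255},{"tx":0.261,"ty":-0.32,"tz":0.195,"wx":0,"wy":0,"wz":0.063,"fingers":255},{"tx":0.261,"ty":-0.32,"tz":0.195,"wx":0,"wy":0,"wz":0.063,"fingers":255}]'

```text
time: 4.62
ee_pos: [606.5, -58.9, 119.9]
eef_rot: [[-0.102, 0.995, -0.002], [0.995, 0.102, 0.001], [0.001, -0.001, -1.0]]
ft_force: [-0.1, -0.8, -0.8]
width: 20.1
grip_force: 58.9
```

Run:
```python
from h import *
s=cam('scene','s2.png');t=cam('top','t2.png')
a=cv2.resize(s['img'][135:200,215:305,::-1],None,fx=4.6,fy=4.6,interpolation=cv2.INTER_CUBIC)
b=cv2.resize(t['img'][95:190,290:390,::-1],None,fx=3.8,fy=3.8,interpolation=cv2.INTER_CUBIC)
h=max(a.shape[0],b.shape[0]);p=lambda a:np.pad(a,((0,h-a.shape[0]),(0,0),(0,0)))
cv2.imwrite('pics/m2.png',np.hstack([p(a),p(b)]));print(a.shape,b.shape)
o=manip.get_obs();print(o['ee_pos'],o['eef_rot'],o['ft_force'],o['width'])
print(proj(s,o['ee_pos']),proj(t,o['ee_pos']))
```

```text
(299, 414, 3) (361, 380, 3)
[606.57897958 -58.68197422 120.08894894] [[-1.02497110e-01  9.94732782e-01 -1.01754834e-03]
 [ 9.94733159e-01  1.02497589e-01  4.30964801e-04]
 [ 5.32991067e-04 -9.68016433e-04 -9.99999389e-01]] [-0.72557052  0.03493284 -1.2698574 ] 20.215288440822494
(np.float64(263.7350036154225), np.float64(158.78827878208992)) (np.float64(333.5198572091754), np.float64(138.81307698626875))
```

View pics/m2.png

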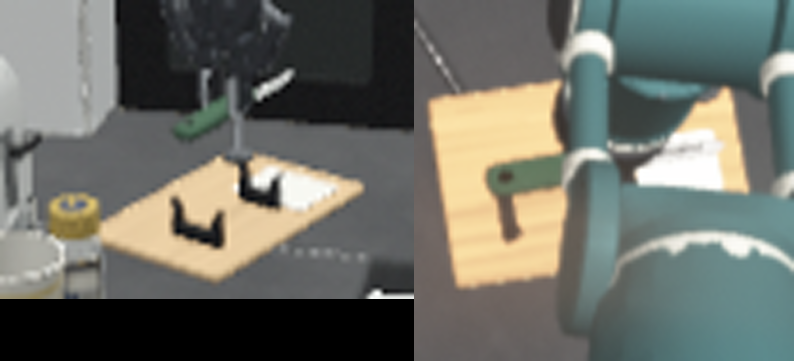

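The peeler is held level, with its butt at (173,131) and tip at (295,72) in the left crop. In the right crop the butt is at (487,178).

Run:
```python
from h import *
s=load('s2.png');t=load('t2.png')
S=lambda x,y,z:at(s,215+(x+.5)/4.6-.5,135+(y+.5)/4.6-.5,z)
T=lambda x,y,z:at(t,290+(x-414+.5)/3.8-.5,95+(y+.5)/3.8-.5,z)
A,B=S(173,131,124),S(295,72,119);print('scene',A,B,(A+B)/2,np.linalg.norm(A-B))
C=T(487,178,125);print('top butt',C,'tip',T(722,146,119))
e=np.array([np.cos(np.radians(-84.1)),np.sin(np.radians(-84.1))])
tc=np.array([606.58,-58.68])
print('along of butt,tip rel tcp',(A[:2]-tc)@e,(B[:2]-tc)@e,(C[:2]-tc)@e)
n=np.array([-e[1],e[0]]);print('across',(A[:2]-tc)@n,(B[:2]-tc)@n,(C[:2]-tc)@n)
```

```text
scene [603.43983948  11.07381484 124.        ] [ 625.63706301 -172.74118914  119.        ] [614.53845125 -80.83368715 121.5       ] 185.21790523700878
top butt [600.01415841   8.39566754 125.        ] tip [ 619.8243386  -159.57048549  119.        ]
along of butt,tip rel tcp -69.70710118713211 115.41591001576622 -67.39527497901399
across 4.0466450607942015 7.23147528502085 0.3638169010629441
```

Call:
arm_command --series '[{"tx":0.002,"ty":-0.006,"tz":-0.03,"wx":0,"wy":0,"wz":0,"fingers":255},{"tx":0.002,"ty":-0.006,"tz":-0.06,"wx":0,"wy":0,"wz":0,"fingers":255},{"tx":0.002,"ty":-0.006,"tz":-0.09,"wx":0,"wy":0,"wz":0,"fingers":255},{"tx":0.002,"ty":-0.006,"tz":-0.11,"wx":0,"wy":0,"wz":0,"fingers":255},{"tx":0.002,"ty":-0.006,"tz":-0.12,"wx":0,"wy":0,"wz":0,"fingers":255},{"tx":0.002,"ty":-0.006,"tz":-0.125,"wx":0,"wy":0,"wz":0,"fingers":255},{"tx":0.002,"ty":-0.006,"tz":-0.13,"wx":0,"wy":0,"wz":0,"fingers":255},{"tx":0.002,"ty":-0.006,"tz":-0.135,"wx":0,"wy":0,"wz":0,"fingers":255},{"tx":0.002,"ty":-0.006,"tz":-0.14,"wx":0,"wy":0,"wz":0,"fingers":255},{"tx":0.002,"ty":-0.006,"tz":-0.145,"wx":0,"wy":0,"wz":0,"fingers":255},{"tx":0.002,"ty":-0.006,"tz":-0.145,"wx":0,"wy":0,"wz":0,"fingers":255},{"tx":0.002,"ty":-0.006,"tz":-0.145,"wx":0,"wy":0,"wz":0,"fingers":255}]'

```text
time: 5.72
ee_pos: [608.9, -63.5, 33.3]
eef_rot: [[-0.101, 0.995, -0.0], [0.995, 0.101, 0.0], [0.0, -0.0, -1.0]]
ft_force: [0.3, 0.9, -0.5]
width: 19.6
grip_force: 58.9
```

Call:
arm_command --series '[{"tx":0,"ty":0,"tz":-0.003,"wx":0,"wy":0,"wz":0,"fingers":255},{"tx":0,"ty":0,"tz":-0.005,"wx":0,"wy":0,"wz":0,"fingers":255},{"tx":0,"ty":0,"tz":-0.007,"wx":0,"wy":0,"wz":0,"fingers":255},{"tx":0,"ty":0,"tz":-0.008,"wx":0,"wy":0,"wz":0,"fingers":255},{"tx":0,"ty":0,"tz":-0.008,"wx":0,"wy":0,"wz":0,"fingers":255},{"tx":0,"ty":0,"tz":-0.008,"wx":0,"wy":0,"wz":0,"fingers":255}]'

```text
time: 6.22
ee_pos: [609.2, -63.7, 29.0]
eef_rot: [[-0.101, 0.995, 0.0], [0.995, 0.101, -0.0], [-0.0, 0.0, -1.0]]
ft_force: [-1.2, -0.6, 3.6]
width: 20.0
grip_force: 59.6
```

Run:
```python
from h import *
s=cam('scene','s3.png')
cv2.imwrite('pics/m3.png',cv2.resize(s['img'][125:205,210:310,::-1],None,fx=7,fy=7,interpolation=cv2.INTER_CUBIC))
```

```text
(no output)
```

View pics/m3.png

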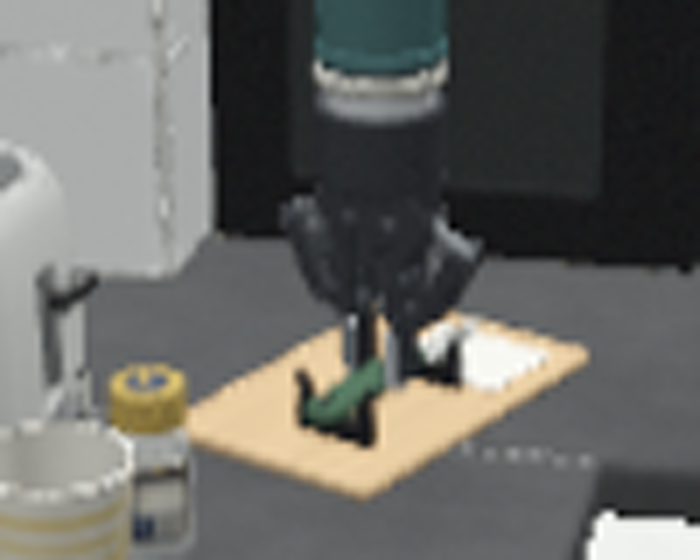

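The handle now sits in its rest near (340,400), with first contact at 3.6 N. I'll go 1.5 mm lower, open and withdraw upward.

Call:
arm_command --series '[{"tx":0,"ty":0,"tz":-0.0025,"wx":0,"wy":0,"wz":0,"fingers":255},{"tx":0,"ty":0,"tz":-0.0025,"wx":0,"wy":0,"wz":0,"fingers":255},{"tx":0,"ty":0,"tz":-0.0025,"wx":0,"wy":0,"wz":0,"fingers":160},{"tx":0,"ty":0,"tz":-0.0025,"wx":0,"wy":0,"wz":0,"fingers":130},{"tx":0,"ty":0,"tz":-0.0025,"wx":0,"wy":0,"wz":0,"fingers":80},{"tx":0,"ty":0,"tz":-0.0025,"wx":0,"wy":0,"wz":0,"fingers":60},{"tx":0,"ty":0,"tz":-0.0025,"wx":0,"wy":0,"wz":0,"fingers":60},{"tx":0,"ty":0,"tz":-0.0025,"wx":0,"wy":0,"wz":0,"fingers":60},{"tx":0,"ty":0,"tz":-0.0025,"wx":0,"wy":0,"wz":0,"fingers":60},{"tx":0,"ty":0,"tz":0.02,"wx":0,"wy":0,"wz":0,"fingers":60},{"tx":0,"ty":0,"tz":0.06,"wx":0,"wy":0,"wz":0,"fingers":60},{"tx":0,"ty":0,"tz":0.12,"wx":0,"wy":0,"wz":0,"fingers":60},{"tx":0,"ty":0,"tz":0.19,"wx":0,"wy":0,"wz":0,"fingers":60},{"tx":0,"ty":0,"tz":0.25,"wx":0,"wy":0,"wz":0,"fingers":60},{"tx":0,"ty":0,"tz":0.25,"wx":0,"wy":0,"wz":0,"fingers":60}]'

```text
time: 7.52
ee_pos: [614.8, -64.3, 189.9]
eef_rot: [[-0.101, 0.995, 0.017], [0.995, 0.101, -0.002], [-0.004, 0.017, -1.0]]
ft_force: [2.2, 0.6, 0.8]
width: 65.1
grip_force: 0.0
```

Call:
arm_command --series '[{"tx":-0.02,"ty":0.03,"tz":0,"wx":0,"wy":0,"wz":0.185,"fingers":60},{"tx":-0.2985,"ty":0.7015,"tz":0,"wx":0,"wy":0,"wz":0.185,"fingers":60},{"tx":-0.2985,"ty":0.7015,"tz":0,"wx":0,"wy":0,"wz":0.185,"fingers":60},{"tx":-0.2985,"ty":0.7015,"tz":0,"wx":0,"wy":0,"wz":0.185,"fingers":60},{"tx":-0.2985,"ty":0.7015,"tz":0,"wx":0,"wy":0,"wz":0.185,"fingers":60},{"tx":-0.2985,"ty":0.7015,"tz":0,"wx":0,"wy":0,"wz":0.185,"fingers":60},{"tx":-0.2985,"ty":0.7015,"tz":0,"wx":0,"wy":0,"wz":0.185,"fingers":60},{"tx":-0.2985,"ty":0.7015,"tz":0,"wx":0,"wy":0,"wz":0.185,"fingers":60},{"tx":-0.2985,"ty":0.7015,"tz":0,"wx":0,"wy":0,"wz":0.185,"fingers":60},{"tx":-0.2985,"ty":0.7015,"tz":0,"wx":0,"wy":0,"wz":0.185,"fingers":60},{"tx":-0.2985,"ty":0.7015,"tz":0,"wx":0,"wy":0,"wz":0.185,"fingers":60},{"tx":-0.2985,"ty":0.7015,"tz":0,"wx":0,"wy":0,"wz":0.185,"fingers":60},{"tx":-0.2985,"ty":0.7015,"tz":0,"wx":0,"wy":0,"wz":0.185,"fingers":60},{"tx":-0.2985,"ty":0.7015,"tz":-0.05,"wx":0,"wy":0,"wz":0.185,"fingers":60},{"tx":-0.2985,"ty":0.7015,"tz":-0.1,"wx":0,"wy":0,"wz":0.185,"fingers":60},{"tx":-0.2985,"ty":0.7015,"tz":-0.1,"wx":0,"wy":0,"wz":0.185,"fingers":60},{"tx":-0.2985,"ty":0.7015,"tz":-0.1,"wx":0,"wy":0,"wz":0.185,"fingers":60}]'

```text
time: 8.93
ee_pos: [428.5, 355.7, 117.2]
eef_rot: [[-0.192, 0.981, -0.004], [0.981, 0.192, -0.003], [-0.002, -0.004, -1.0]]
ft_force: [-0.1, 1.0, 0.1]
width: 64.8
grip_force: 0.0
```

Run:
```python
from h import *
s=cam('scene','s4.png');t=cam('top','t4.png')
a=cv2.resize(s['img'][180:260,180:260,::-1],None,fx=4.5,fy=4.5,interpolation=cv2.INTER_CUBIC)
b=cv2.resize(t['img'][100:180,290:390,::-1],None,fx=4.3,fy=4.3,interpolation=cv2.INTER_CUBIC)
c=cv2.resize(s['img'][130:190,235:300,::-1],None,fx=3.6,fy=3.6,interpolation=cv2.INTER_CUBIC)
d=np.zeros((600,790,3),np.uint8);d[:360,:360]=a;d[:344,360:790]=b;d[360:576,:234]=c
cv2.imwrite('pics/m4.png',d)
o=manip.get_obs();print(o['ee_pos'],o['eef_rot'][:,1],o['width'])
```

```text
[430.89323386 357.4225665  120.16301738] [0.98138804 0.1920272  0.00175266] 65.57970126788972
```

View pics/m4.png

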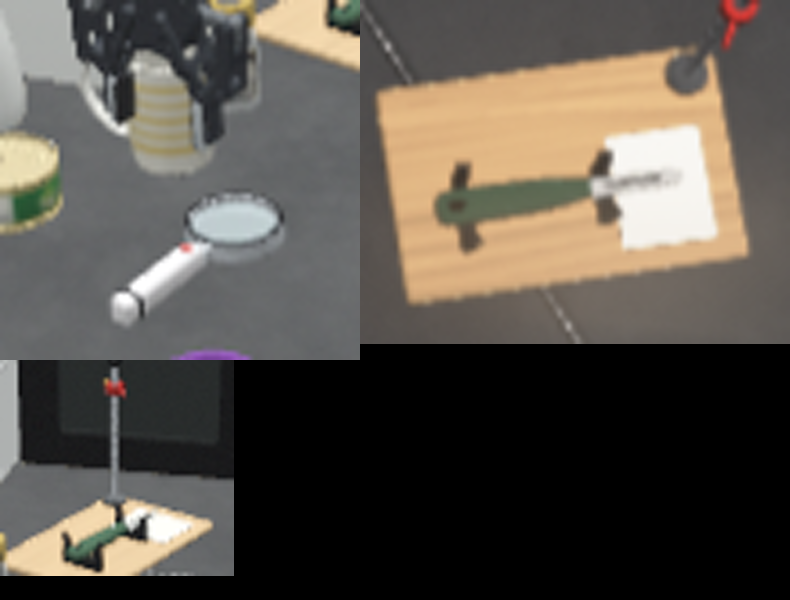

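The peeler lies in both rests, with its butt at (435,212) and tip at (683,177) in the right crop. The white-handled, clear-glass loupe is at (200,260) on the left, and the purple one is below the frame.

Run:
```python
from h import *
s=load('s4.png');t=load('t4.png')
S=lambda x,y,z:at(s,180+(x+.5)/4.5-.5,180+(y+.5)/4.5-.5,z)
T=lambda x,y,z:at(t,290+(x-360+.5)/4.3-.5,100+(y+.5)/4.3-.5,z)
A,B=T(435,212,31),T(683,177,26);d=B-A;L=np.linalg.norm(d);e=d/L
print(A,B,L,'yaw',np.degrees(np.arctan2(d[1],d[0])),'origin',A+85*e,'blade',A+139*e,B-31*e)
b,l=S(113,312,9),S(235,221,12);d=l-b;e=d/np.linalg.norm(d);print('loupe',b,l,np.linalg.norm(d),np.degrees(np.arctan2(d[1],d[0])),'grip',l-78*e, b+65*e)
```

```text
[600.60945335   4.17138081  31.        ] [ 620.93978238 -163.97871707   26.        ] 169.44845143867542 yaw -83.10606796705659 origin [610.80770511 -80.17732936  28.49186259] blade [ 617.28659446 -133.76356877   26.89845765] [ 617.22041998 -133.2162463    26.91473247]
loupe [421.80019833 418.14387227   9.        ] [443.63614217 279.01709035  12.        ] 140.86188232811548 -81.08019567017251 grip [431.54483975 356.05630643  10.33879829] [431.87628369 353.94452554  10.38433476]
```

Call:
arm_command --series '[{"tx":0.001,"ty":-0.001,"tz":-0.06,"wx":0,"wy":0,"wz":-0.02,"fingers":60},{"tx":0.001,"ty":-0.001,"tz":-0.11,"wx":0,"wy":0,"wz":-0.02,"fingers":60},{"tx":0.001,"ty":-0.001,"tz":-0.15,"wx":0,"wy":0,"wz":-0.02,"fingers":60},{"tx":0.001,"ty":-0.001,"tz":-0.175,"wx":0,"wy":0,"wz":-0.02,"fingers":60},{"tx":0.001,"ty":-0.001,"tz":-0.19,"wx":0,"wy":0,"wz":-0.02,"fingers":60},{"tx":0.001,"ty":-0.001,"tz":-0.193,"wx":0,"wy":0,"wz":-0.02,"fingers":60},{"tx":0.001,"ty":-0.001,"tz":-0.193,"wx":0,"wy":0,"wz":-0.02,"fingers":60},{"tx":0.001,"ty":-0.001,"tz":-0.193,"wx":0,"wy":0,"wz":-0.02,"fingers":100},{"tx":0.001,"ty":-0.001,"tz":-0.193,"wx":0,"wy":0,"wz":-0.02,"fingers":255},{"tx":0.001,"ty":-0.001,"tz":-0.193,"wx":0,"wy":0,"wz":-0.02,"fingers":255},{"tx":0.001,"ty":-0.001,"tz":-0.193,"wx":0,"wy":0,"wz":-0.02,"fingers":255},{"tx":0.001,"ty":-0.001,"tz":-0.193,"wx":0,"wy":0,"wz":-0.02,"fingers":255},{"tx":0.001,"ty":-0.001,"tz":-0.193,"wx":0,"wy":0,"wz":-0.02,"fingers":255},{"tx":0.001,"ty":-0.001,"tz":-0.193,"wx":0,"wy":0,"wz":-0.02,"fingers":255},{"tx":0.001,"ty":-0.001,"tz":-0.193,"wx":0,"wy":0,"wz":-0.02,"fingers":255},{"tx":0.001,"ty":-0.001,"tz":-0.193,"wx":0,"wy":0,"wz":-0.02,"fingers":255},{"tx":0.001,"ty":-0.001,"tz":-0.193,"wx":0,"wy":0,"wz":-0.02,"fingers":255}]'

```text
time: 10.45
ee_pos: [431.3, 357.5, 4.0]
eef_rot: [[-0.183, 0.983, 0.002], [0.983, 0.183, 0.001], [0.001, 0.002, -1.0]]
ft_force: [0.4, -1.6, 6.9]
width: 16.4
grip_force: 60.9
```

Call:
arm_command --series '[{"tx":0,"ty":0,"tz":0.02,"wx":0,"wy":0,"wz":0,"fingers":255},{"tx":0,"ty":0,"tz":0.06,"wx":0,"wy":0,"wz":0,"fingers":255},{"tx":0,"ty":0,"tz":0.11,"wx":0,"wy":0,"wz":0,"fingers":255},{"tx":0,"ty":0,"tz":0.16,"wx":0,"wy":0,"wz":0,"fingers":255},{"tx":0,"ty":0,"tz":0.21,"wx":0,"wy":0,"wz":0,"fingers":255},{"tx":0,"ty":0,"tz":0.26,"wx":0,"wy":0,"wz":0,"fingers":255},{"tx":0,"ty":0,"tz":0.29,"wx":0,"wy":0,"wz":0,"fingers":255},{"tx":0.01,"ty":-0.024,"tz":0.304,"wx":0,"wy":0,"wz":0,"fingers":255},{"tx":0.025,"ty":-0.06,"tz":0.304,"wx":0,"wy":0,"wz":0,"fingers":255},{"tx":0.045,"ty":-0.108,"tz":0.304,"wx":0,"wy":0,"wz":0,"fingers":255},{"tx":0.066,"ty":-0.158,"tz":0.304,"wx":0,"wy":0,"wz":0,"fingers":255},{"tx":0.087,"ty":-0.208,"tz":0.304,"wx":0,"wy":0,"wz":0,"fingers":255},{"tx":0.108,"ty":-0.258,"tz":0.304,"wx":0,"wy":0,"wz":0,"fingers":255},{"tx":0.128,"ty":-0.308,"tz":0.304,"wx":0,"wy":0,"wz":0,"fingers":255},{"tx":0.149,"ty":-0.358,"tz":0.304,"wx":0,"wy":0,"wz":0,"fingers":255},{"tx":0.17,"ty":-0.408,"tz":0.304,"wx":0,"wy":0,"wz":0,"fingers":255},{"tx":0.188,"ty":-0.45,"tz":0.304,"wx":0,"wy":0,"wz":0,"fingers":255},{"tx":0.2,"ty":-0.48,"tz":0.304,"wx":0,"wy":0,"wz":0,"fingers":255}]'

```text
time: 11.95
ee_pos: [550.7, 66.3, 185.4]
eef_rot: [[-0.182, 0.983, -0.0], [0.983, 0.182, -0.001], [-0.001, -0.0, -1.0]]
ft_force: [0.3, 0.1, -0.6]
width: 16.4
grip_force: 60.0
```

Call:
arm_command --series '[{"tx":0.015,"ty":-0.036,"tz":0,"wx":0,"wy":0,"wz":0,"fingers":255},{"tx":0.033,"ty":-0.078,"tz":0,"wx":0,"wy":0,"wz":0,"fingers":255},{"tx":0.05,"ty":-0.12,"tz":0,"wx":0,"wy":0,"wz":0,"fingers":255},{"tx":0.067,"ty":-0.16,"tz":0,"wx":0,"wy":0,"wz":0,"fingers":255},{"tx":0.08,"ty":-0.192,"tz":0,"wx":0,"wy":0,"wz":0,"fingers":255},{"tx":0.087,"ty":-0.209,"tz":0,"wx":0,"wy":0,"wz":0,"fingers":255},{"tx":0.087,"ty":-0.209,"tz":0,"wx":0,"wy":0,"wz":0,"fingers":255},{"tx":0.087,"ty":-0.209,"tz":-0.01,"wx":0,"wy":0,"wz":0,"fingers":255},{"tx":0.087,"ty":-0.209,"tz":-0.025,"wx":0,"wy":0,"wz":0,"fingers":255},{"tx":0.087,"ty":-0.209,"tz":-0.04,"wx":0,"wy":0,"wz":0,"fingers":255},{"tx":0.087,"ty":-0.209,"tz":-0.047,"wx":0,"wy":0,"wz":0,"fingers":255},{"tx":0.087,"ty":-0.209,"tz":-0.047,"wx":0,"wy":0,"wz":0,"fingers":255},{"tx":0.087,"ty":-0.209,"tz":-0.047,"wx":0,"wy":0,"wz":0,"fingers":255},{"tx":0.087,"ty":-0.209,"tz":-0.047,"wx":0,"wy":0,"wz":0,"fingers":255}]'

```text
time: 13.12
ee_pos: [602.7, -56.2, 156.9]
eef_rot: [[-0.184, 0.983, 0.0], [0.983, 0.184, -0.0], [-0.0, 0.0, -1.0]]
ft_force: [0.1, 0.2, 0.6]
width: 16.6
grip_force: 60.0
```

Run:
```python
from h import *
s=cam('scene','s5.png');t=cam('top','t5.png')
a=cv2.resize(s['img'][120:190,225:305,::-1],None,fx=8,fy=8,interpolation=cv2.INTER_CUBIC)
b=cv2.resize(t['img'][90:150,345:395,::-1],None,fx=3,fy=3,interpolation=cv2.INTER_CUBIC)
d=np.zeros((600,795,3),np.uint8);d[:560,:640]=a;d[:180,642:792]=b
cv2.imwrite('pics/m5.png',d)
o=manip.get_obs();print(o['ee_pos'],o['eef_rot'],o['width'],o['ft_force'])
q=o['ee_pos']+[14.3,-76.7,3]
f=lambda p:[round((x+.5)*8-.5) for x in np.array(proj(s,p))-(225,120)]
# predicted rim ellipse extremes & pointer tip in crop coords, for lens z
for dz in(-5,0,5): print('lens centre',f(q+[0,0,dz]))
for z in(150,155,160): print('tip at',z,f([669.7,-162.6,z]))
print('tops',[f(q+38*np.array([np.cos(k),np.sin(k),0])) for k in np.arange(8)*np.pi/4])
```

```text
[603.00528706 -56.47396666 157.43875408] [[-1.83202436e-01  9.83074719e-01  9.81889165e-04]
 [ 9.83075161e-01  1.83202649e-01 -1.31418305e-04]
 [-3.09078710e-04  9.41194695e-04 -9.99999509e-01]] 16.58956485481734 [ 0.32808369  0.19475473 -0.94518816]
lens centre [396, 203]
lens centre [396, 194]
lens centre [396, 185]
tip at 150 [358, 175]
tip at 155 [358, 166]
tip at 160 [358, 157]
tops [[341, 177], [322, 196], [347, 214], [401, 220], [453, 212], [471, 193], [445, 175], [392, 169]]
```

View pics/m5.png

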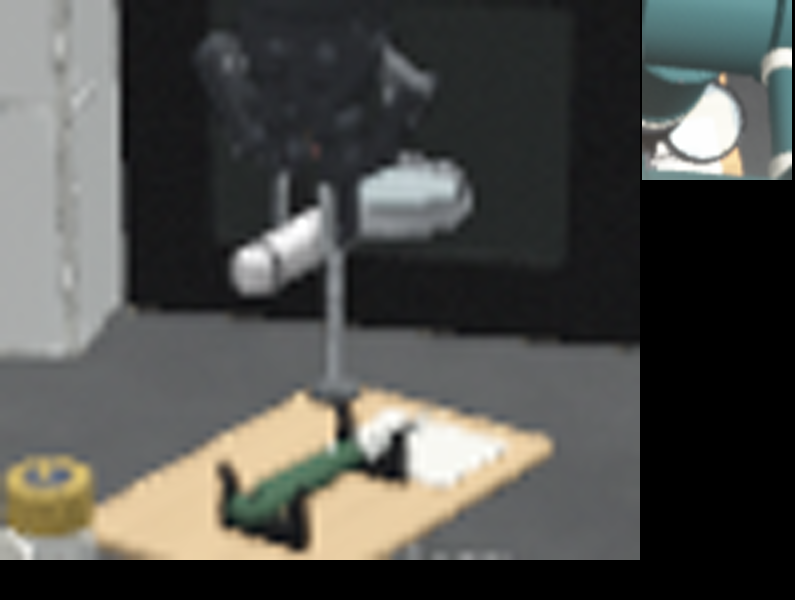

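The lens is held level above the blade, with its rim spanning (360–471, 158–238) in the crop. One quick numeric check of the pointer height from the red pixels before finishing.

Run:
```python
from h import *
for f,(r0,r1,c0,c1) in(('scene0.png',(126,143,260,274)),('s3.png',(120,143,255,280)),('s4.png',(126,143,258,276))):
    s=load(f);im=s['img'].astype(int)
    R=im[r0:r1,c0:c1,0]-np.maximum(im[r0:r1,c0:c1,1],im[r0:r1,c0:c1,2])
    if f!='s3.png':
        print(f,c0,r0);print(np.where(R>15,R,0))
s=load('scene0.png')
for n,p in(('ring',[695.3,-173.7]),('tip',[669.7,-162.6])):
    for z in(152,156,160,164): print(n,z,np.round(proj(s,p+[z]),2))
print('ball',np.round(proj(s,[695.3,-173.7,200]),2),np.round(proj(s,[695.3,-173.7,186]),2)); print(load('scene0.png')['img'][124:136,260:264].sum(2))
```

```text
scene0.png 260 126
[[  0   0   0   0   0   0   0   0   0   0   0   0   0   0]
 [  0   0   0   0   0   0   0   0   0   0   0   0   0   0]
 [  0   0   0   0   0   0   0   0   0   0   0   0   0   0]
 [  0   0   0   0   0   0   0   0   0   0   0   0   0   0]
 [  0   0   0   0   0   0   0   0   0   0   0   0   0   0]
 [  0   0   0   0   0   0   0   0   0   0   0   0   0   0]
 [  0   0   0   0   0   0   0   0   0   0   0   0   0   0]
 [  0   0   0   0   0   0   0   0   0   0   0   0   0   0]
 [  0   0   0   0   0   0   0   0   0   0   0   0   0   0]
 [  0   0   0   0  25  41   0   0  37   0   0   0   0   0]
 [  0   0   0   0  55 116  58  61 124  54   0   0   0   0]
 [  0   0   0   0  71 125  87  92 132  64   0   0   0   0]
 [  0   0   0   0  54 103  99  98 120  88   0   0   0   0]
 [  0   0   0   0  31  60  68  73  83  82   0   0   0   0]
 [  0   0   0   0   0   0   0   0   0  33   0   0   0   0]
 [  0   0   0   0   0   0   0   0   0   0   0   0   0   0]
 [  0   0   0   0   0   0   0   0   0   0   0   0   0   0]]
s4.png 258 126
[[  0   0   0   0   0   0   0   0   0   0   0   0   0   0   0 
[... 975 characters left out ...]
  0   0   0]
 [  0   0   0   0   0   0   0   0   0   0   0  34   0   0   0   0   0   0]
 [  0   0   0   0   0   0   0   0   0   0   0   0   0   0   0   0   0   0]
 [  0   0   0   0   0   0   0   0   0   0   0   0   0   0   0   0   0   0]]
ring 152 [266.59 139.02]
ring 156 [266.6  138.13]
ring 160 [266.6  137.24]
ring 164 [266.6  136.34]
tip 152 [269.34 141.04]
tip 156 [269.34 140.14]
tip 160 [269.35 139.24]
tip 164 [269.35 138.34]
ball [266.62 128.22] [266.61 131.39]
[[133 127 128 130]
 [131 132 131 130]
 [131 132 132 129]
 [131 135 133 133]
 [131 132 130 128]
 [128 128 125 129]
 [126 132 129 131]
 [125 130 129 128]
 [131 126 128 129]
 [129 134 130 133]
 [127 129 127 130]
 [132 129 131 169]]
```

Call:
arm_command --series '[{"tx":0,"ty":-0.001,"tz":-0.0017,"wx":0,"wy":0,"wz":0,"fingers":255},{"tx":0,"ty":-0.001,"tz":-0.0017,"wx":0,"wy":0,"wz":0,"fingers":255},{"tx":0,"ty":-0.001,"tz":-0.0017,"wx":0,"wy":0,"wz":0,"fingers":255},{"tx":0,"ty":-0.001,"tz":-0.0017,"wx":0,"wy":0,"wz":0,"fingers":255},{"tx":0,"ty":-0.001,"tz":-0.0017,"wx":0,"wy":0,"wz":0,"fingers":255},{"tx":0,"ty":-0.001,"tz":-0.0017,"wx":0,"wy":0,"wz":0,"fingers":255},{"tx":0,"ty":-0.001,"tz":-0.0017,"wx":0,"wy":0,"wz":0,"fingers":255},{"tx":0,"ty":-0.001,"tz":-0.0017,"wx":0,"wy":0,"wz":0,"fingers":255},{"tx":0,"ty":-0.001,"tz":-0.0017,"wx":0,"wy":0,"wz":0,"fingers":255},{"tx":0,"ty":-0.001,"tz":-0.0017,"wx":0,"wy":0,"wz":0,"fingers":255}]'

```text
time: 14.05
ee_pos: [602.6, -57.2, 155.8]
eef_rot: [[-0.183, 0.983, -0.0], [0.983, 0.183, -0.0], [-0.0, -0.0, -1.0]]
ft_force: [-0.7, -0.6, -1.0]
width: 16.7
grip_force: 60.0
```

Run:
```python
from h import *
t=load('t5.png')
q=np.array([617.3,-133.2,160])
f=lambda p:[round(x) for x in (np.array(proj(t,p))-(345,90)+.5)*3-.5+(642,0)]
print('centre',f(q),[f(q+38*np.array([np.cos(k),np.sin(k),0])) for k in np.arange(8)*np.pi/4])
```

```text
centre [701, 122] [[698, 79], [668, 93], [657, 123], [672, 153], [703, 165], [734, 151], [745, 121], [730, 91]]
```

```bash
python3 -c "
from h import *
print(ticket.hand_in())"
```

```text
the job is handed in; nothing more can be done
None
```

I handed the job in at about 14 s: the peeler lies in both rests with its blade over the white field. The lens is held level about 159 mm up, centred over the blade to within a few mm; I measured the pointer tip at 158–160 mm, and the hand-in gave no verdict.

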